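# Catch the drips: slide the drip dish up and hold the canister cap over it

### The arm

A 7-joint arm with a two-finger parallel gripper is mounted at the origin on the work surface. World frame = base frame: x ahead of the robot, y to its left, z up, the work surface at z = 0. Lengths are in m, angles in rad, forces in N, time in s.
With the tool pointing down it reaches from about 0.35 to 0.9 m from the base axis. Payload 7.2 kg.
Tool frame: the origin (TCP) lies at the very end of the fingers, on their centre line; the grasp point (between the pads) lies 19 mm behind it; z points along the fingers, y is the line along which they close (so a half turn about z gives the same grasp; the last joint's range is limited). The gripper opens to 85 mm and grips with 20 to 120 N. Pads are 22 mm wide; open, the fingers measure 114 mm over their backs; the gripper's body (76 mm by 85 mm) begins 54 mm behind the grasp point. The pads swing forward as they close: fully open they stand 13 mm farther back than shut.
Start: joints at [-1.183, 0.411, -0.013, 1.596, 0.006, 1.134, -0.082], TCP at [0.275, 0.561, 0.231] pointing down, gripper open.
Joint ranges: [-2.95, 2.95], [-0.29, 1.99], [-1.47, 1.44], [0.14, 2.54], [-1.03, 4.17], [0.13, 1.85], [-2.86, 2.86]. Speed limits (rad/s): [2.39, 2.39, 3.01, 3.01, 3.14, 3.14, 3.14].

### API

Orientations are given as a unit quaternion [x, y, z, w].
In Python, from bench import robot gives the robot as it stands. The module is installed in compiled form; this text tells all that it offers.
- The arm moves only by the tool step_arm, never from a script. Its argument "increments" is a list of rows, each an object with "offset": the shift along the tool's x, y, z in units of 20 mm (1.0 is 20 mm), a list of three; "rot": the turn, a rotation vector about the tool's x, y, z in units of 0.08 rad (1.0 is 0.08 rad), a list of three; "fingers": the finger opening in mm, from 0 to 85.4. A call has 1 to 8 rows; each row shifts and turns the commanded pose from where the row before left it, along the tool's axes as they then stand; what a row does not reach is not made up. A row lasts 1/8 s, in which the tool goes at most 62.5 mm and 10.7 degrees, less where a joint would pass 70% of its speed; a pose out of reach is approached as far as the arm can. A call with a number of a shift or a turn outside -1 to 1 is refused whole. A call with a gripper value outside its range is refused whole. The fingers move at their own pace and stop on an object; "newtons" is the grip in N (left out, the last holds). Time passes only in rows, so rows that do not move let the fingers close. It gives the time, the measured TCP pose, the force, the opening and the grip force at its end, in the units of the state.
- robot.sense(): the state, without advancing time (a new reading comes with each control period).
- robot.camera(name): name is "side" or "top"; returns a dict with "frame" (384x512x3 uint8, red, green, blue), "fx", "fy", "cx", "cy" (pixels), "dist_coeffs" ([k1, k2, p1, p2, k3] as OpenCV has them; the pictures are not rectified), "position" and "orientation" of the camera in the world. Camera axes: x right, y down, z forward; pixel columns grow to the right and rows downward; lengths in m; the calibration is good to about 2 mm. A picture is of the moment at which its call begins. There is no depth.
- robot.close_job(): hands the job in; it is judged then, once.
Trained networks look in the newest picture that a camera, given by its name, has taken for a name from the list of things; names that differ only in an ending like _2 or _b are one class to them, and where a whole thing is asked for, a point or a joint stands for the part that bears it (a point fixed in the world has none). Each returns a list of dicts, best first, with "conf" (0 to 1); they miss things now and then, are a little off and sometimes report something else, mostly with a low value. They report only what shows in the picture. A call takes as long as a camera call. They do not tell look-alikes from the thing itself.
- robot.silhouettes(camera, target): "region" (384x512 bool, what is visible of it).
- robot.spot_point(camera, target): "at" ([x, y, z] in m, in the coordinates of the camera as it stood for that picture, good to about 4 mm: a listed point, or the origin of a listed thing).
The state is a dict: "time": time; "qpos": joint angles; "joint_velocities": joint speeds; "joint_efforts": joint torques, N m; "tcp_pos": TCP position; "tcp_rot": TCP orientation; "force": force on the tool from outside, world axes, zero at the start; "moment": the same for the moment, N m; "opening": finger opening in m; "grip_force": force on a finger pad.
Only numpy, scipy, OpenCV 4.12 (cv2) and the standard library are available. Lean on these libraries where they do the work, as an engineer would, in place of code of your own. Each camera call takes 0.05 s, during which the arm holds its last target. There are 200 camera calls.

### The job

Slide the drip dish along the bench, never lifting it, from its parking ring into the empty ring beside the white canister. Then take the canister's quarter-turn cap off: nobody knows whether it is left- or right-handed, so find out by feel which way frees it, lift it off and finish while still holding it in the gripper, level and right way up, over the middle of the dish with its underside about 5 to 15 cm above the dish's rim and touching nothing else. Leave the spray bottle, glove box and scrub brush where they stand.

Things in the scene. Friction and masses are not known exactly. Their poses are not given: they have to be found in the camera images.
- canister: White plastic canister, 190 (x) by 110 (y) by 135 mm high, bolted down (steel foot 10 mm larger all round); cannot move. Origin: on the bench, straight below its neck; the body reaches from x -60 to +130 mm. Its z is up. Neck collar 56 mm diameter, 14 mm high: the cap's seat is 149 mm above the bench. A grip hump 30 mm high stands on top, from 74 mm from the neck axis towards +x.
- cap: Loose round grey ribbed plastic cap on the canister's neck, 58 mm diameter, 34 mm high, about 80 g; gripped across its diameter from above at any yaw. Origin: centre of its underside, 149 mm above the bench when seated; z is its axis, up. Quarter-turn bayonet; until freed it rises only about 1 mm; a round cap slips in the fingers, without harm, if forced against its stop.
- cap_grip (a point): On the cap's axis, 19 mm above its underside: the height to grip. Turned the wrong way the cap meets a hard stop within 5 to 15 degrees; the right way (clockwise or anticlockwise, changes each time, not visible) it turns easily, is free at about 60 degrees, lifts straight up between 70 and 95 degrees from the start and meets an end stop at about 105; clear of the neck once raised 20 mm.
- dish: Round bare-metal drip dish with a black handle, 130 mm rim diameter, 120 mm base, 36 mm high, wall 3 mm, about 0.35 kg, loose on the bench. Origin: centre of its underside; z up; the handle runs along its -x axis.
- dish_handle (a point): Grip point in the dish's handle, 115 mm from the dish's centre along its -x axis and 31 mm above the bench. The handle is a level bar, 14 mm wide, 10 mm thick, reaching from 65 to 164 mm from the dish's centre.
- mark_park: Thin dark ring marked on the bench, 152 mm diameter, where the dish stands at the start. Origin: its centre.
- mark_work: The other, empty dark ring on the bench, 152 mm diameter, on the canister's -y side, centre 165 mm from the neck axis. Origin: its centre. The dish belongs inside it.
- spray_bottle: White spray bottle with black trigger head, 72 mm diameter, 190 mm high. Bystander. Origin: centre of its underside.
- glove_box: Cardboard glove box, 120 by 160 by 75 mm high. Bystander. Origin: centre of its underside.
- scrub_brush: Wooden scrub brush, 140 by 50 by 36 mm high. Bystander. Origin: centre of its underside.
Not all that is in view belongs to the job. Of the things shaped like the cap, the grey one is meant.

How it is judged:
On the way, in this order (a step that is already met when the one before it is completed fails the run):
1. the dish stands in the ring beside the canister, the cap still on its neck (horizontal distance between dish and mark_work below 0.022 m and height (world z) of dish below 0.006 m and angle between dish's own z axis and vertical below 0.08 rad and linear speed of dish below 0.02 m/s and z of cap in the frame of canister below 0.155 m and horizontal distance between cap and canister below 0.01 m), for 0.2 s.
2. the cap is lifted clear of the neck in the gripper (z of cap in the frame of canister above 0.169 m and contact force between the fingers and cap above 1 N), for 0.1 s.
At the end, for the whole second after the job is handed in: Gripper holds the cap still, upright within 0.3 rad, centre within 35 mm of the dish's in plan, underside 70 to 205 mm above the bench, touching neither dish nor canister; dish flat on the bench, centre within 22 mm of the centre of the ring beside the canister (horizontal distance between dish and mark_work below 0.022 m and height (world z) of dish below 0.006 m and angle between dish's own z axis and vertical below 0.08 rad and horizontal distance between cap and dish below 0.035 m and height (world z) of cap between 0.07 and 0.205 m and angle between cap's own z axis and vertical below 0.3 rad and linear speed of cap below 0.03 m/s and contact force between the fingers and cap above 1 N and contact force between cap and dish below 0.1 N and contact force between cap and canister below 0.1 N); the arm keeps its last pose, push and grip.
It fails at once if the dish is lifted off the bench or tipped (height (world z) of dish above 0.01 m or angle between dish's own z axis and vertical above 0.2 rad).
It fails at once if a bystander is disturbed (distance of any of spray_bottle, glove_box, scrub_brush from where it was at the start of the episode above 0.03 m or angle between any of spray_bottle, glove_box, scrub_brush's own z axis and vertical above 0.3 rad).
It also fails if it takes over 58 s, if anything falls off the work surface, if the arm or the gripper's body presses on something with over 40 N, if the wrist force passes 120 N, or if a joint passes its speed limit or range.

## Working session

There is one attempt and no reset: what is moved stays moved. The work goes in short steps, Python scripts to look and compute and a tool call to move; the robot and the scene stay as the last step left them, time stands still between calls to the robot, and variables do not carry over. Pictures are saved under pics/ and viewed, at most 10 in all, crops included, and the job is handed in when it is done.

Besides the shell and the picture viewer there is one more tool, called by a JSON object that holds its "name" and its "arguments". step_arm: Moves the arm, as the interface text tells. Its arguments: {"type":"object","properties":{"increments":{"type":"array","items":{"type":"object","properties":{"offset":{"type":"array","items":{"type":"number","minimum":-1,"maximum":1}},"rot":{"type":"array","items":{"type":"number","minimum":-1,"maximum":1}},"fingers":{"type":"number"}}}},"newtons":{"type":"number"}},"required":["increments"]}

```bash
mkdir -p pics; cat > h.py <<'E'
from bench import robot
import numpy as np, cv2
from scipy.spatial.transform import Rotation as R
def world(c,p): return R.from_quat(c["orientation"]).apply(p)+np.array(c["position"])
def plane(c,uv,z):
    K=np.array([[c["fx"],0,c["cx"]],[0,c["fy"],c["cy"]],[0,0,1.]])
    n=cv2.undistortPoints(np.array([[uv]],float),K,np.array(c["dist_coeffs"],float))[0,0]
    d=R.from_quat(c["orientation"]).apply([n[0],n[1],1]);o=np.array(c["position"])
    return o+d*(z-o[2])/d[2]
E
python3 - <<'E'
from h import *
for cam in ("top","side"):
    c=robot.camera(cam); cv2.imwrite(f"pics/{cam}0.png",c["frame"][...,::-1])
    print(cam,np.round(c["position"],3))
    for t in ["canister","cap","cap_grip","dish","dish_handle","mark_park","mark_work","spray_bottle","glove_box","scrub_brush"]:
        for d in robot.spot_point(cam,t)[:3]:
            print(t,round(d["conf"],2),np.round(world(c,d["at"]),3))
s=robot.sense();print(s["time"],s["tcp_pos"],s["tcp_rot"],s["force"])
E
```

```text
top [0.361 0.018 1.091]
cap 0.95 [0.39  0.093 0.003]
cap 0.81 [ 0.38   0.263 -0.002]
cap 0.71 [0.564 0.372 0.001]
cap_grip 0.85 [0.376 0.265 0.018]
cap_grip 0.82 [0.549 0.201 0.169]
cap_grip 0.71 [0.566 0.376 0.016]
dish 0.88 [ 0.492 -0.217 -0.   ]
dish_handle 0.71 [ 0.433 -0.311  0.036]
spray_bottle 0.93 [ 0.778 -0.068  0.003]
glove_box 0.64 [ 0.748 -0.241  0.   ]
scrub_brush 0.65 [0.435 0.39  0.003]
side [ 0.441 -0.754  0.624]
canister 0.74 [ 0.544  0.203 -0.001]
cap 0.82 [ 0.392  0.093 -0.001]
cap 0.64 [0.538 0.206 0.147]
cap 0.58 [ 0.377  0.26  -0.002]
cap_grip 0.86 [0.377 0.259 0.022]
cap_grip 0.67 [0.542 0.203 0.173]
cap_grip 0.64 [0.39  0.093 0.018]
dish 0.75 [ 0.493 -0.213 -0.001]
dish 0.28 [ 0.745 -0.245  0.006]
dish 0.27 [0.429 0.391 0.003]
dish_handle 0.73 [ 0.43  -0.308  0.03 ]
spray_bottle 0.66 [ 0.774 -0.068  0.   ]
glove_box 0.95 [ 0.745 -0.245  0.005]
scrub_brush 0.77 [0.429 0.392 0.002]
scrub_brush 0.34 [0.539 0.203 0.169]
1.1 [0.27514249 0.56117767 0.23131066] [2.25941747e-01 9.74140815e-01 1.57615263e-05 1.42606167e-05] [ 0.04876474 -0.39175691  0.43830383]
```

View pics/top0.png

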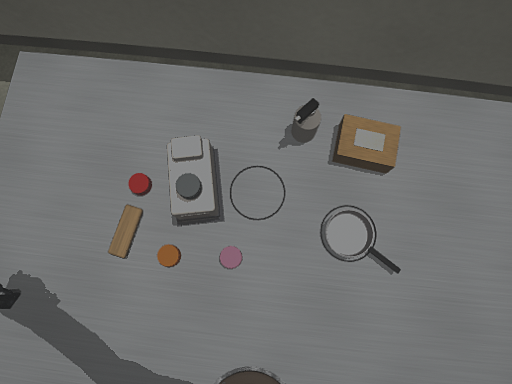

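View pics/side0.png

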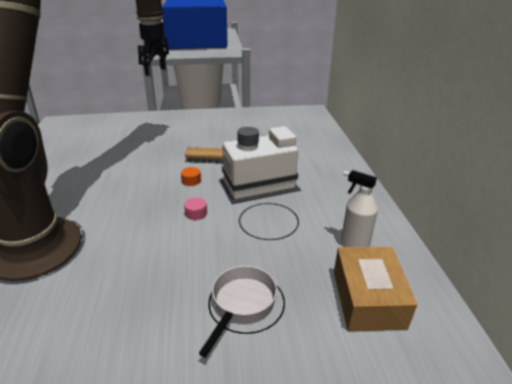

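The things shaped like the cap, in the top picture, are red (139,184), orange (168,256), pink (230,257) and grey (188,186). The grey one fits: it is grey and sits on the canister's neck. The empty ring is at (257,193), and the dish is in its ring at (348,233) with its handle towards (398,270). Next I'll fit the rings and confirm the cap in one crop.

```bash
python3 - <<'E'
from h import *
from scipy.optimize import least_squares
c=robot.camera("top"); f=c["frame"]; g=cv2.cvtColor(f,cv2.COLOR_RGB2GRAY).astype(float)
bh=cv2.morphologyEx(g.astype(np.uint8),cv2.MORPH_BLACKHAT,np.ones((9,9)))
for nm,(u,v) in dict(work=(257,193)).items():
    ys,xs=np.where(bh>25); k=(abs(np.hypot(xs-u,ys-v)-27)<6); P=np.array([plane(c,(x,y),0)[:2] for x,y in zip(xs[k],ys[k])])
    r=least_squares(lambda p:np.hypot(*(P-p[:2]).T)-p[2],[*P.mean(0),.076],loss="soft_l1",f_scale=.003); print(nm,r.x,k.sum())
# cap top centroid z=.183
for cam,h in (("top",.183),):
    m=[d for d in robot.silhouettes(cam,"cap")]
    for d in m:
        yy,xx=np.where(d["region"]); print(round(d["conf"],2),xx.mean(),yy.mean(),len(xx),plane(c,(xx.mean(),yy.mean()),h))
for z,uv in ((.183,(188,186)),): print(plane(c,uv,z))
print("handle",plane(c,(370,249),.036),plane(c,(398,270),.036),"dish rim",plane(c,(348,233),.036))
cv2.imwrite("pics/crop1.png",cv2.resize(f[120:280,100:300,::-1],None,fx=4,fy=3.75,interpolation=cv2.INTER_CUBIC)[:600])
E
```

```text
work [0.58094672 0.04479471 0.0760881 ] 329
0.93 168.27391304347827 255.35434782608695 460 [0.37548989 0.22404807 0.183     ]
0.86 139.91687041564794 184.03667481662592 409 [0.53174782 0.31805995 0.183     ]
0.85 231.1340206185567 256.319587628866 388 [0.39005541 0.0818591  0.183     ]
0.81 188.47531992687385 186.09140767824496 547 [0.5400184  0.20259916 0.183     ]
[0.54010808 0.20374885 0.183     ]
handle [ 0.45451934 -0.27136448  0.036     ] [ 0.40757043 -0.3488252   0.036     ] dish rim [ 0.49047886 -0.20997465  0.036     ]
```

View pics/crop1.png

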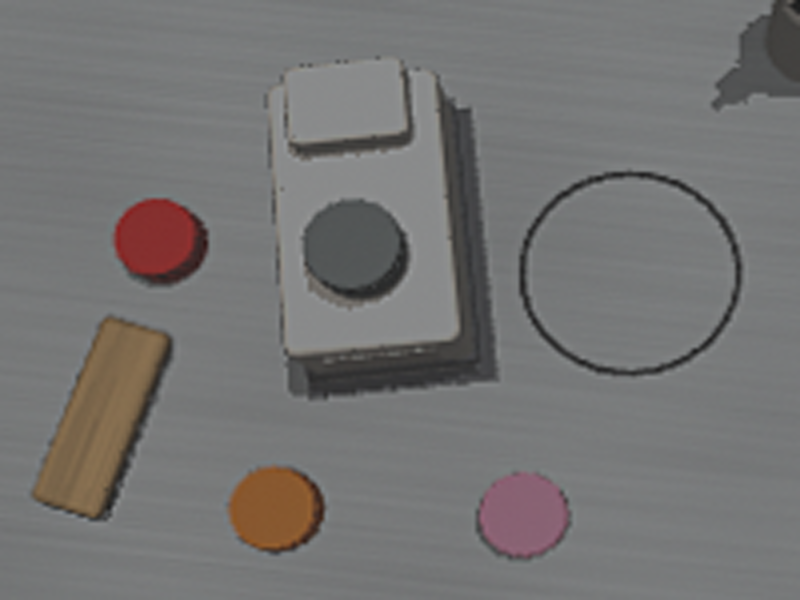

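The crop shows the grey cap on the canister's neck at about (355,248), so that is the target. The loose red, orange and pink ones are decoys. The ring to neck distance comes out at 163 mm, which fits the given 165 mm. Next is a small planner.

```bash
cat >> h.py <<'E'
def plan(wps, n0=8, lim=.95):
    """wps: (x,y,z,yaw of tool y in deg); tool down. prints rounded rows, 8 a line"""
    s=robot.sense(); p=np.array(s["tcp_pos"]); Rt=R.from_quat(s["tcp_rot"]); y=Rt.apply([0,1,0]); a=np.degrees(np.arctan2(y[1],y[0]))
    print("t",s["time"],"p",np.round(p,4),"yaw",round(a,2),"tilt z",np.round(Rt.apply([0,0,1]),3),"q7",round(s["qpos"][6],2),"F",np.round(s["force"],1))
    rows=[]
    for w in wps:
        b=w[3]; A=a
        for n in range(1,200):
            d=(np.array(w[:3])-p)/n; da=(b-A)/n; L=[]
            for i in range(n):
                t=np.radians(A+da*i); yv=np.array([np.cos(t),np.sin(t),0]); zv=np.array([0,0,-1.]); xv=np.cross(yv,zv)
                L.append([*(np.array([d@xv,d@yv,d@zv])/.02),-np.radians(da)/.08])
            if np.abs(L).max()<=lim: break
        rows+=L; p=np.array(w[:3],float); a=b
    for k in range(0,len(rows),8): print(" ; ".join(",".join(f"{v:.2f}" for v in r) for r in rows[k:k+8]))
E
python3 - <<'E'
from h import *
plan([(.42,.12,.231,-10),(.433,-.312,.15,-31.2),(.433,-.312,.06,-31.2),(.433,-.312,.013,-31.2)])
E
```

```text
t 1.2 p [0.2751 0.5612 0.2313] yaw 63.89 tilt z [ 0.  0. -1.] q7 -0.08 F [ 1.1 -0.  -1.4]
-0.65,-0.66,0.00,0.64 ; -0.68,-0.63,0.00,0.64 ; -0.71,-0.59,0.00,0.64 ; -0.74,-0.56,0.00,0.64 ; -0.77,-0.52,0.00,0.64 ; -0.80,-0.48,0.00,0.64 ; -0.82,-0.44,0.00,0.64 ; -0.84,-0.39,0.00,0.64
-0.86,-0.35,0.00,0.64 ; -0.88,-0.30,0.00,0.64 ; -0.89,-0.26,0.00,0.64 ; -0.90,-0.21,0.00,0.64 ; -0.91,-0.17,0.00,0.64 ; -0.92,-0.12,0.00,0.64 ; -0.93,-0.07,0.00,0.64 ; -0.93,-0.02,0.00,0.64
-0.93,0.03,0.00,0.64 ; -0.93,0.07,0.00,0.64 ; -0.92,0.12,0.00,0.64 ; -0.91,0.17,0.00,0.64 ; -0.90,0.22,0.00,0.64 ; -0.89,0.26,0.00,0.64 ; -0.88,0.31,0.00,0.64 ; -0.86,0.35,0.00,0.64
-0.84,0.40,0.00,0.64 ; -0.92,0.19,0.18,0.20 ; -0.92,0.21,0.18,0.20 ; -0.91,0.22,0.18,0.20 ; -0.91,0.24,0.18,0.20 ; -0.91,0.25,0.18,0.20 ; -0.90,0.26,0.18,0.20 ; -0.90,0.28,0.18,0.20
-0.89,0.29,0.18,0.20 ; -0.89,0.31,0.18,0.20 ; -0.88,0.32,0.18,0.20 ; -0.88,0.34,0.18,0.20 ; -0.87,0.35,0.18,0.20 ; -0.87,0.36,0.18,0.20 ; -0.86,0.38,0.18,0.20 ; -0.85,0.39,0.18,0.20
-0.85,0.41,0.18,0.20 ; -0.84,0.42,0.18,0.20 ; -0.83,0.43,0.18,0.20 ; -0.83,0.45,0.18,0.20 ; -0.82,0.46,0.18,0.20 ; -0.81,0.47,0.18,0.20 ; -0.80,0.49,0.18,0.20 ; -0.80,0.50,0.18,0.20
0.00,0.00,0.90,-0.00 ; 0.00,0.00,0.90,-0.00 ; 0.00,0.00,0.90,-0.00 ; 0.00,0.00,0.90,-0.00 ; 0.00,0.00,0.90,-0.00 ; 0.00,0.00,0.78,-0.00 ; 0.00,0.00,0.78,-0.00 ; 0.00,0.00,0.78,-0.00
```

{"name": "step_arm", "arguments": {"increments": [{"offset": [-0.65, -0.65, 0], "rot": [0, 0, 0.64], "fingers": 50}, {"offset": [-0.7, -0.6, 0], "rot": [0, 0, 0.64], "fingers": 50}, {"offset": [-0.7, -0.6, 0], "rot": [0, 0, 0.64], "fingers": 50}, {"offset": [-0.75, -0.55, 0], "rot": [0, 0, 0.64], "fingers": 50}, {"offset": [-0.75, -0.5, 0], "rot": [0, 0, 0.64], "fingers": 50}, {"offset": [-0.8, -0.5, 0], "rot": [0, 0, 0.64], "fingers": 50}, {"offset": [-0.8, -0.45, 0], "rot": [0, 0, 0.64], "fingers": 50}, {"offset": [-0.85, -0.4, 0], "rot": [0, 0, 0.64], "fingers": 50}]}}

```text
time: 2.2
tcp_pos: [0.3218, 0.4196, 0.2313]
tcp_rot: [0.421, 0.907, 0.0, -0.0]
force: [-0.3, -0.2, 0.1]
opening: 0.0499
grip_force: 0.0
```

{"name": "step_arm", "arguments": {"increments": [{"offset": [-0.85, -0.35, 0], "rot": [0, 0, 0.64], "fingers": 50}, {"offset": [-0.9, -0.3, 0], "rot": [0, 0, 0.64], "fingers": 50}, {"offset": [-0.9, -0.25, 0], "rot": [0, 0, 0.64], "fingers": 50}, {"offset": [-0.9, -0.2, 0], "rot": [0, 0, 0.64], "fingers": 50}, {"offset": [-0.9, -0.15, 0], "rot": [0, 0, 0.64], "fingers": 50}, {"offset": [-0.9, -0.1, 0], "rot": [0, 0, 0.64], "fingers": 50}, {"offset": [-0.95, -0.05, 0], "rot": [0, 0, 0.64], "fingers": 50}, {"offset": [-0.95, 0, 0], "rot": [0, 0, 0.64], "fingers": 50}]}}

```text
time: 3.2
tcp_pos: [0.3709, 0.279, 0.2313]
tcp_rot: [0.597, 0.803, 0.0, 0.0]
force: [0.1, -0.1, -0.6]
opening: 0.05
grip_force: 0.0
```

{"name": "step_arm", "arguments": {"increments": [{"offset": [-0.95, 0.05, 0], "rot": [0, 0, 0.64], "fingers": 50}, {"offset": [-0.95, 0.05, 0], "rot": [0, 0, 0.64], "fingers": 50}, {"offset": [-0.9, 0.1, 0], "rot": [0, 0, 0.64], "fingers": 50}, {"offset": [-0.9, 0.15, 0], "rot": [0, 0, 0.64], "fingers": 50}, {"offset": [-0.9, 0.2, 0], "rot": [0, 0, 0.64], "fingers": 50}, {"offset": [-0.9, 0.25, 0], "rot": [0, 0, 0.64], "fingers": 50}, {"offset": [-0.9, 0.3, 0], "rot": [0, 0, 0.64], "fingers": 50}, {"offset": [-0.85, 0.35, 0], "rot": [0, 0, 0.64], "fingers": 50}]}}

```text
time: 4.2
tcp_pos: [0.4169, 0.1374, 0.2313]
tcp_rot: [0.747, 0.664, 0.0, 0.0]
force: [0.2, 1.0, 0.0]
opening: 0.0501
grip_force: 0.0
```

{"name": "step_arm", "arguments": {"increments": [{"offset": [-0.85, 0.4, 0], "rot": [0, 0, 0.64], "fingers": 50}, {"offset": [-0.9, 0.2, 0.2], "rot": [0, 0, 0.2], "fingers": 50}, {"offset": [-0.9, 0.2, 0.2], "rot": [0, 0, 0.2], "fingers": 50}, {"offset": [-0.9, 0.2, 0.2], "rot": [0, 0, 0.2], "fingers": 50}, {"offset": [-0.9, 0.25, 0.2], "rot": [0, 0, 0.2], "fingers": 50}, {"offset": [-0.9, 0.25, 0.2], "rot": [0, 0, 0.2], "fingers": 50}, {"offset": [-0.9, 0.25, 0.2], "rot": [0, 0, 0.2], "fingers": 50}, {"offset": [-0.9, 0.3, 0.2], "rot": [0, 0, 0.2], "fingers": 50}]}}

```text
time: 5.2
tcp_pos: [0.4281, -0.0106, 0.203]
tcp_rot: [0.798, 0.602, 0.0, 0.0]
force: [0.3, -0.3, 0.9]
opening: 0.0501
grip_force: 0.0
```

{"name": "step_arm", "arguments": {"increments": [{"offset": [-0.9, 0.3, 0.2], "rot": [0, 0, 0.2], "fingers": 50}, {"offset": [-0.9, 0.3, 0.2], "rot": [0, 0, 0.2], "fingers": 50}, {"offset": [-0.9, 0.3, 0.2], "rot": [0, 0, 0.2], "fingers": 50}, {"offset": [-0.9, 0.35, 0.2], "rot": [0, 0, 0.2], "fingers": 50}, {"offset": [-0.85, 0.35, 0.2], "rot": [0, 0, 0.2], "fingers": 50}, {"offset": [-0.85, 0.35, 0.2], "rot": [0, 0, 0.2], "fingers": 50}, {"offset": [-0.85, 0.4, 0.2], "rot": [0, 0, 0.2], "fingers": 50}, {"offset": [-0.85, 0.4, 0.2], "rot": [0, 0, 0.2], "fingers": 50}]}}

```text
time: 6.2
tcp_pos: [0.4342, -0.1611, 0.171]
tcp_rot: [0.835, 0.55, -0.0, 0.0]
force: [0.4, -0.0, -0.6]
opening: 0.0502
grip_force: 0.0
```

```bash
python3 - <<'E'
from h import *
plan([(.433,-.312,.12,-31.2),(.433,-.312,.013,-31.2)])
E
```

```text
t 6.2 p [ 0.4342 -0.1611  0.171 ] yaw -23.26 tilt z [-0. -0. -1.] q7 0.05 F [ 0.4 -0.  -0.6]
-0.87,0.37,0.32,0.22 ; -0.86,0.38,0.32,0.22 ; -0.86,0.40,0.32,0.22 ; -0.85,0.41,0.32,0.22 ; -0.84,0.42,0.32,0.22 ; -0.83,0.44,0.32,0.22 ; -0.83,0.45,0.32,0.22 ; -0.82,0.47,0.32,0.22
0.00,0.00,0.89,-0.00 ; 0.00,0.00,0.89,-0.00 ; 0.00,0.00,0.89,-0.00 ; 0.00,0.00,0.89,-0.00 ; 0.00,0.00,0.89,-0.00 ; 0.00,0.00,0.89,-0.00
```

{"name": "step_arm", "arguments": {"increments": [{"offset": [-0.87, 0.37, 0.3], "rot": [0, 0, 0.22], "fingers": 50}, {"offset": [-0.86, 0.38, 0.3], "rot": [0, 0, 0.22], "fingers": 50}, {"offset": [-0.86, 0.4, 0.3], "rot": [0, 0, 0.22], "fingers": 50}, {"offset": [-0.85, 0.41, 0.3], "rot": [0, 0, 0.22], "fingers": 50}, {"offset": [-0.84, 0.42, 0.3], "rot": [0, 0, 0.22], "fingers": 50}, {"offset": [-0.83, 0.44, 0.3], "rot": [0, 0, 0.22], "fingers": 50}, {"offset": [-0.83, 0.45, 0.3], "rot": [0, 0, 0.22], "fingers": 50}, {"offset": [-0.82, 0.47, 0.3], "rot": [0, 0, 0.22], "fingers": 50}]}}

```text
time: 7.2
tcp_pos: [0.4328, -0.3121, 0.1228]
tcp_rot: [0.872, 0.49, -0.0, 0.0]
force: [-0.7, 1.3, -0.3]
opening: 0.0503
grip_force: 0.0
```

```bash
python3 - <<'E'
from h import *
for cam in ("side","top"):
    c=robot.camera(cam); cv2.imwrite(f"pics/{cam}1.png",c["frame"][...,::-1])
    for t in ("dish","dish_handle"):
        for d in robot.spot_point(cam,t)[:1]: print(cam,t,round(d["conf"],2),np.round(world(c,d["at"]),4))
plan([(.433,-.312,.013,-31.2)])
E
```

```text
side dish 0.66 [ 0.7459 -0.2467  0.0032]
side dish_handle 0.95 [ 0.4304 -0.3073  0.0296]
top dish 0.6 [ 0.4851 -0.214  -0.0034]
top dish_handle 0.97 [ 0.4345 -0.3083  0.0352]
t 7.5 p [ 0.4332 -0.3102  0.1233] yaw -31.23 tilt z [-0.  0. -1.] q7 0.34 F [ 0.5  0.1 -0.4]
-0.01,0.01,0.92,-0.00 ; -0.01,0.01,0.92,-0.00 ; -0.01,0.01,0.92,-0.00 ; -0.01,0.01,0.92,-0.00 ; -0.01,0.01,0.92,-0.00 ; -0.01,0.01,0.92,-0.00
```

View pics/side1.png

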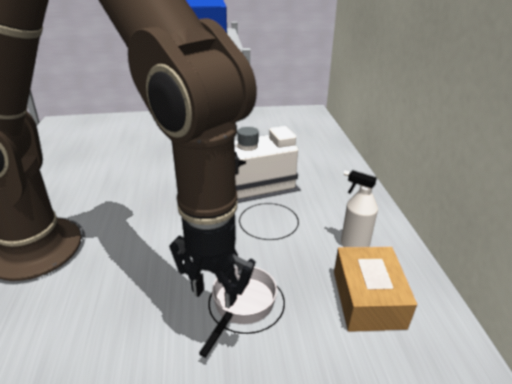

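The gripper stands open above the handle, with the fingers at about (190,285) and (240,295) on either side of it and the handle at (218,333). Its position matches the measured grip point, so I'll descend and grip.

{"name": "step_arm", "arguments": {"increments": [{"offset": [0, 0, 0.92], "rot": [0, 0, 0], "fingers": 50}, {"offset": [0, 0, 0.92], "rot": [0, 0, 0], "fingers": 50}, {"offset": [0, 0, 0.92], "rot": [0, 0, 0], "fingers": 50}, {"offset": [0, 0, 0.92], "rot": [0, 0, 0], "fingers": 50}, {"offset": [0, 0, 0.92], "rot": [0, 0, 0], "fingers": 50}, {"offset": [0, 0, 0.9], "rot": [0, 0, 0], "fingers": 50}]}}

```text
time: 8.25
tcp_pos: [0.4331, -0.3107, 0.0119]
tcp_rot: [0.872, 0.49, -0.0, -0.0]
force: [0.7, 0.8, 0.7]
opening: 0.0495
grip_force: 0.0
```

{"name": "step_arm", "arguments": {"increments": [{"offset": [0, 0, 0], "rot": [0, 0, 0], "fingers": 25}, {"offset": [0, 0, 0], "rot": [0, 0, 0], "fingers": 18}, {"offset": [0, 0, 0], "rot": [0, 0, 0], "fingers": 5}, {"offset": [0, 0, 0], "rot": [0, 0, 0], "fingers": 5}, {"offset": [0, 0, 0], "rot": [0, 0, 0], "fingers": 5}], "newtons": 30}}

```text
time: 8.88
tcp_pos: [0.4333, -0.3109, 0.0137]
tcp_rot: [0.872, 0.49, 0.0, 0.0]
force: [-0.3, -1.0, 2.6]
opening: 0.013
grip_force: 31.4
```

```bash
python3 - <<'E'
from h import *
for cam in ("side","top"):
    c=robot.camera(cam); cv2.imwrite(f"pics/{cam}2.png",c["frame"][...,::-1])
    for t in ("dish","dish_handle"):
        for d in robot.spot_point(cam,t)[:1]: print(cam,t,round(d["conf"],2),np.round(world(c,d["at"]),4))
p=robot.sense()["tcp_pos"]
plan([(p[0]+.0885,p[1]+.259,p[2],-31.2)],lim=.7)
E
```

```text
side dish_handle 0.63 [ 0.4334 -0.3105  0.0312]
top dish 0.73 [ 0.4924 -0.2133  0.0011]
top dish_handle 0.85 [ 0.4385 -0.3115  0.035 ]
t 9.175 p [ 0.4333 -0.3111  0.0135] yaw -31.28 tilt z [ 0. -0. -1.] q7 0.46 F [-1.4 -1.3  4. ]
0.67,-0.15,0.00,-0.00 ; 0.67,-0.15,0.00,-0.00 ; 0.67,-0.15,0.00,-0.00 ; 0.67,-0.15,0.00,-0.00 ; 0.67,-0.15,0.00,-0.00 ; 0.67,-0.15,0.00,-0.00 ; 0.67,-0.15,0.00,-0.00 ; 0.67,-0.15,0.00,-0.00
0.67,-0.15,0.00,-0.00 ; 0.67,-0.15,0.00,-0.00 ; 0.67,-0.15,0.00,-0.00 ; 0.67,-0.15,0.00,-0.00 ; 0.67,-0.15,0.00,-0.00 ; 0.67,-0.15,0.00,-0.00 ; 0.67,-0.15,0.00,-0.00 ; 0.67,-0.15,0.00,-0.00
0.67,-0.15,0.00,-0.00 ; 0.67,-0.15,0.00,-0.00 ; 0.67,-0.15,0.00,-0.00 ; 0.67,-0.15,0.00,-0.00
```

{"name": "step_arm", "arguments": {"increments": [{"offset": [0.4, -0.1, 0], "rot": [0, 0, 0], "fingers": 5}, {"offset": [0.67, -0.15, 0], "rot": [0, 0, 0], "fingers": 5}, {"offset": [0.67, -0.15, 0], "rot": [0, 0, 0], "fingers": 5}, {"offset": [0.67, -0.15, 0], "rot": [0, 0, 0], "fingers": 5}, {"offset": [0.67, -0.15, 0], "rot": [0, 0, 0], "fingers": 5}, {"offset": [0.67, -0.15, 0], "rot": [0, 0, 0], "fingers": 5}, {"offset": [0.67, -0.15, 0], "rot": [0, 0, 0], "fingers": 5}, {"offset": [0.67, -0.15, 0], "rot": [0, 0, 0], "fingers": 5}]}}

```text
time: 10.18
tcp_pos: [0.4669, -0.2111, 0.0135]
tcp_rot: [0.871, 0.49, 0.0, 0.0]
force: [-1.8, -4.3, 5.4]
opening: 0.0133
grip_force: 31.8
```

{"name": "step_arm", "arguments": {"increments": [{"offset": [0.67, -0.15, 0], "rot": [0, 0, 0], "fingers": 5}, {"offset": [0.67, -0.15, 0], "rot": [0, 0, 0], "fingers": 5}, {"offset": [0.67, -0.15, 0], "rot": [0, 0, 0], "fingers": 5}, {"offset": [0.67, -0.15, 0], "rot": [0, 0, 0], "fingers": 5}, {"offset": [0.67, -0.15, 0], "rot": [0, 0, 0], "fingers": 5}, {"offset": [0.67, -0.15, 0], "rot": [0, 0, 0], "fingers": 5}, {"offset": [0.67, -0.15, 0], "rot": [0, 0, 0], "fingers": 5}, {"offset": [0.67, -0.15, 0], "rot": [0, 0, 0], "fingers": 5}]}}

```text
time: 11.18
tcp_pos: [0.5016, -0.1069, 0.0134]
tcp_rot: [0.872, 0.49, 0.0, 0.0]
force: [-1.7, -4.7, 6.9]
opening: 0.0135
grip_force: 31.9
```

```bash
python3 - <<'E'
from h import *
for cam in ("side","top"):
    c=robot.camera(cam); cv2.imwrite(f"pics/{cam}3.png",c["frame"][...,::-1])
    for t in ("dish","dish_handle"):
        for d in robot.spot_point(cam,t)[:1]: print(cam,t,round(d["conf"],2),np.round(world(c,d["at"]),4))
p=robot.sense()["tcp_pos"]
plan([(.4333+.0885,-.3111+.2585,p[2],-31.2)],lim=.7)
E
```

```text
side dish 0.55 [ 0.5669 -0.0095 -0.0009]
side dish_handle 0.7 [ 0.4984 -0.1063  0.0303]
top dish 0.85 [ 0.5619 -0.0077 -0.0021]
top dish_handle 0.37 [0.4324 0.3885 0.0049]
t 11.475 p [ 0.5018 -0.106   0.0132] yaw -31.17 tilt z [-0.     0.001 -1.   ] q7 0.07 F [2.6 2.7 2.8]
0.56,-0.10,0.00,0.00 ; 0.56,-0.11,0.00,0.00 ; 0.56,-0.11,0.00,0.00 ; 0.56,-0.11,0.00,0.00 ; 0.56,-0.11,0.00,0.00
```

{"name": "step_arm", "arguments": {"increments": [{"offset": [0.56, -0.1, 0], "rot": [0, 0, 0], "fingers": 5}, {"offset": [0.56, -0.1, 0], "rot": [0, 0, 0], "fingers": 5}, {"offset": [0.56, -0.1, 0], "rot": [0, 0, 0], "fingers": 5}, {"offset": [0.56, -0.1, 0], "rot": [0, 0, 0], "fingers": 5}, {"offset": [0.5, -0.1, 0], "rot": [0, 0, 0], "fingers": 5}, {"offset": [0, 0, 0], "rot": [0, 0, 0], "fingers": 5}, {"offset": [0, 0, 0], "rot": [0, 0, 0], "fingers": 5}]}}

```text
time: 12.35
tcp_pos: [0.5216, -0.0556, 0.0133]
tcp_rot: [0.872, 0.49, 0.0, 0.0]
force: [0.6, 0.4, 3.0]
opening: 0.0132
grip_force: 31.6
```

```bash
python3 - <<'E'
from h import *
for cam in ("side","top"):
    c=robot.camera(cam); cv2.imwrite(f"pics/{cam}4.png",c["frame"][...,::-1])
    for d in robot.spot_point(cam,"dish")[:1]: print(cam,round(d["conf"],2),np.round(world(c,d["at"]),4))
plan([])
E
```

```text
side 0.97 [ 0.5824  0.0452 -0.0018]
top 0.89 [ 0.5794  0.0417 -0.0021]
t 12.55 p [ 0.5215 -0.0556  0.0133] yaw -31.28 tilt z [ 0.  0. -1.] q7 -0.03 F [-0.2  0.8  3.9]
```

View pics/top4.png

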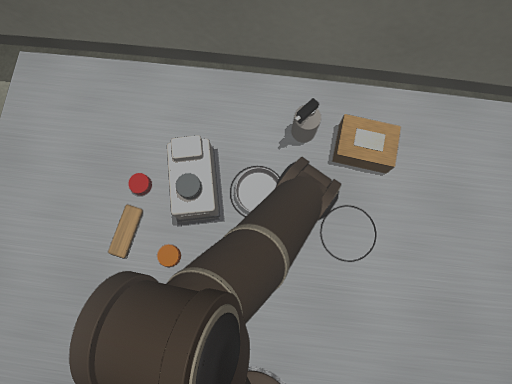

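The dish shows at (258,192), inside the ring, and both networks place it within about 3 mm of the ring's centre. I'll release it and rise, then go to the cap.

{"name": "step_arm", "arguments": {"increments": [{"offset": [0, 0, 0], "rot": [0, 0, 0], "fingers": 25}, {"offset": [0, 0, 0], "rot": [0, 0, 0], "fingers": 45}, {"offset": [0, 0, -0.4], "rot": [0, 0, 0], "fingers": 50}, {"offset": [0, 0, -0.9], "rot": [0, 0, 0], "fingers": 50}, {"offset": [0, 0, -0.9], "rot": [0, 0, 0], "fingers": 50}, {"offset": [0, 0, -0.95], "rot": [0, 0, 0], "fingers": 60}, {"offset": [0, 0, -0.95], "rot": [0, 0, 0], "fingers": 80}, {"offset": [0, 0, -0.95], "rot": [0, 0, 0], "fingers": 85}]}}

```text
time: 13.55
tcp_pos: [0.5215, -0.0556, 0.1159]
tcp_rot: [0.872, 0.49, 0.0, 0.0]
force: [-0.4, -0.3, -0.1]
opening: 0.0849
grip_force: 0.0
```

```bash
python3 - <<'E'
from h import *
p=robot.sense()["tcp_pos"]
plan([(p[0],p[1],.23,-31.2),(.5405,.2035,.23,0),(.5405,.2035,.15,0)])
E
```

```text
t 13.55 p [ 0.5215 -0.0556  0.1159] yaw -31.27 tilt z [ 0.001  0.    -1.   ] q7 -0.15 F [-0.4 -0.3 -0.1]
0.00,0.00,-0.81,-0.00 ; 0.00,0.00,-0.81,-0.00 ; 0.00,0.00,-0.81,-0.00 ; 0.00,0.00,-0.81,-0.00 ; 0.00,0.00,-0.81,-0.00 ; 0.00,0.00,-0.81,-0.00 ; 0.00,0.00,-0.81,-0.00 ; 0.83,-0.42,0.00,-0.49
0.84,-0.39,0.00,-0.49 ; 0.86,-0.36,0.00,-0.49 ; 0.87,-0.32,0.00,-0.49 ; 0.88,-0.29,0.00,-0.49 ; 0.89,-0.25,0.00,-0.49 ; 0.90,-0.22,0.00,-0.49 ; 0.91,-0.18,0.00,-0.49 ; 0.92,-0.15,0.00,-0.49
0.92,-0.11,0.00,-0.49 ; 0.92,-0.08,0.00,-0.49 ; 0.93,-0.04,0.00,-0.49 ; 0.93,-0.00,0.00,-0.49 ; 0.93,0.03,0.00,-0.49 ; 0.00,0.00,0.80,-0.00 ; 0.00,0.00,0.80,-0.00 ; 0.00,0.00,0.80,-0.00
0.00,0.00,0.80,-0.00 ; 0.00,0.00,0.80,-0.00
```

{"name": "step_arm", "arguments": {"increments": [{"offset": [0.83, -0.42, -0.81], "rot": [0, 0, -0.49], "fingers": 85}, {"offset": [0.84, -0.39, -0.81], "rot": [0, 0, -0.49], "fingers": 85}, {"offset": [0.86, -0.36, -0.81], "rot": [0, 0, -0.49], "fingers": 85}, {"offset": [0.87, -0.32, -0.81], "rot": [0, 0, -0.49], "fingers": 85}, {"offset": [0.88, -0.29, -0.81], "rot": [0, 0, -0.49], "fingers": 85}, {"offset": [0.89, -0.25, -0.81], "rot": [0, 0, -0.49], "fingers": 85}, {"offset": [0.9, -0.22, -0.81], "rot": [0, 0, -0.49], "fingers": 85}, {"offset": [0.91, -0.18, 0], "rot": [0, 0, -0.49], "fingers": 85}]}}

```text
time: 14.55
tcp_pos: [0.5332, 0.0938, 0.229]
tcp_rot: [0.783, 0.622, 0.001, 0.0]
force: [-0.2, 0.2, -0.2]
opening: 0.0854
grip_force: 0.0
```

{"name": "step_arm", "arguments": {"increments": [{"offset": [0.92, -0.15, 0], "rot": [0, 0, -0.49], "fingers": 85}, {"offset": [0.92, -0.11, 0], "rot": [0, 0, -0.49], "fingers": 85}, {"offset": [0.92, -0.08, 0], "rot": [0, 0, -0.49], "fingers": 85}, {"offset": [0.93, -0.04, 0], "rot": [0, 0, -0.49], "fingers": 85}, {"offset": [0.93, 0, 0], "rot": [0, 0, -0.49], "fingers": 85}, {"offset": [0.93, 0.03, 0], "rot": [0, 0, -0.49], "fingers": 85}, {"offset": [0, 0, 0], "rot": [0, 0, 0], "fingers": 85}]}}

```text
time: 15.42
tcp_pos: [0.5401, 0.2055, 0.2274]
tcp_rot: [0.705, 0.709, -0.0, -0.0]
force: [0.3, -0.5, -0.4]
opening: 0.0848
grip_force: 0.0
```

```bash
python3 - <<'E'
from h import *
for cam in ("side",):
    c=robot.camera(cam); cv2.imwrite(f"pics/{cam}5.png",cv2.resize(c["frame"][60:260,150:410,::-1],None,fx=3,fy=3))
    for t in ("cap_grip","cap"):
      for d in robot.spot_point(cam,t)[:4]: print(cam,t,round(d["conf"],2),np.round(world(c,d["at"]),4))
plan([(.5405,.2035,.15,0)])
E
```

```text
side cap_grip 0.93 [0.3943 0.0935 0.0182]
side cap_grip 0.78 [0.3743 0.2592 0.0231]
side cap_grip 0.57 [0.5405 0.2015 0.1668]
side cap_grip 0.16 [ 0.5192 -0.0542  0.0307]
side cap 0.95 [ 0.3914  0.0952 -0.0015]
side cap 0.61 [0.5392 0.205  0.1469]
t 15.575 p [0.5403 0.2026 0.2277] yaw 0.1 tilt z [-0.    -0.001 -1.   ] q7 -0.23 F [-0.4 -0.4  0.1]
0.01,0.00,0.78,0.00 ; 0.01,0.00,0.78,0.00 ; 0.01,0.00,0.78,0.00 ; 0.01,0.00,0.78,0.00 ; 0.01,0.00,0.78,0.00
```

View pics/side5.png

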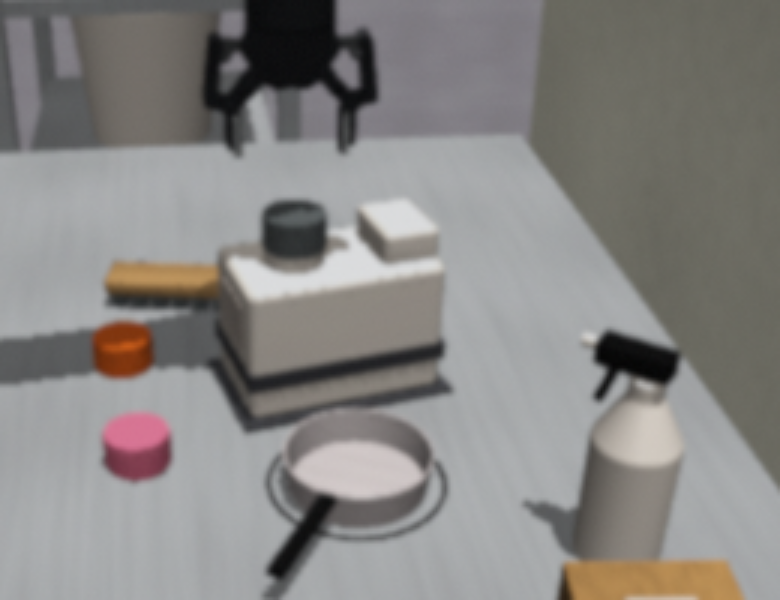

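The open fingers stand at (232,140) and (345,140) in the crop, straddling the axis of the grey cap at (295,232). The dish stands inside its ring at (357,475). I'll descend and grip.

{"name": "step_arm", "arguments": {"increments": [{"offset": [0, 0, 0.8], "rot": [0, 0, 0], "fingers": 85}, {"offset": [0, 0, 0.8], "rot": [0, 0, 0], "fingers": 85}, {"offset": [0, 0, 0.8], "rot": [0, 0, 0], "fingers": 85}, {"offset": [0, 0, 0.8], "rot": [0, 0, 0], "fingers": 85}, {"offset": [0, 0, 0.7], "rot": [0, 0, 0], "fingers": 85}]}}

```text
time: 16.2
tcp_pos: [0.5401, 0.2034, 0.1483]
tcp_rot: [0.706, 0.708, -0.0, -0.0]
force: [0.0, 0.5, 0.6]
opening: 0.085
grip_force: 0.0
```

{"name": "step_arm", "arguments": {"increments": [{"offset": [0, 0, 0], "rot": [0, 0, 0], "fingers": 62}, {"offset": [0, 0, 0], "rot": [0, 0, 0], "fingers": 45}, {"offset": [0, 0, 0], "rot": [0, 0, 0], "fingers": 45}, {"offset": [0, 0, 0], "rot": [0, 0, 0], "fingers": 45}], "newtons": 30}}

```text
time: 16.7
tcp_pos: [0.5431, 0.2034, 0.151]
tcp_rot: [0.706, 0.708, 0.002, 0.002]
force: [5.9, 0.2, -2.4]
opening: 0.0578
grip_force: 33.1
```

```bash
python3 - <<'E'
from h import *
plan([]); print(robot.sense()["moment"])
E
```

```text
t 16.7 p [0.5431 0.2034 0.151 ] yaw 0.12 tilt z [ 0.006  0.001 -1.   ] q7 -0.17 F [ 5.9  0.2 -2.4]
[-0.04269618 -1.50131002 -0.14607321]
```

{"name": "step_arm", "arguments": {"increments": [{"offset": [0, 0.2, 0], "rot": [0, 0, 0], "fingers": 45}, {"offset": [0, 0, 0], "rot": [0, 0, 0], "fingers": 45}, {"offset": [0, 0, 0], "rot": [0, 0, 0.9], "fingers": 45}]}}

```text
time: 17.08
tcp_pos: [0.5441, 0.2026, 0.1509]
tcp_rot: [0.732, 0.682, -0.0, -0.0]
force: [-4.1, -5.3, 6.7]
opening: 0.058
grip_force: 33.6
```

```bash
python3 - <<'E'
from h import *
plan([]); print(robot.sense()["moment"])
E
```

```text
t 17.075 p [0.5441 0.2026 0.1509] yaw -4.03 tilt z [-0.001 -0.    -1.   ] q7 -0.23 F [-4.1 -5.3  6.7]
[-1.00724547  0.59094554  0.20326097]
```

{"name": "step_arm", "arguments": {"increments": [{"offset": [0, 0, 0], "rot": [0, 0, 0.9], "fingers": 45}, {"offset": [0, 0, 0], "rot": [0, 0, 0.9], "fingers": 45}]}}

```text
time: 17.32
tcp_pos: [0.5439, 0.2026, 0.1509]
tcp_rot: [0.779, 0.627, -0.0, -0.0]
force: [-5.1, -4.1, 9.5]
opening: 0.0577
grip_force: 33.7
```

```bash
python3 - <<'E'
from h import *
plan([]); print(robot.sense()["moment"])
E
```

```text
t 17.325 p [0.5439 0.2026 0.1509] yaw -12.35 tilt z [-0.001 -0.    -1.   ] q7 -0.36 F [-5.1 -4.1  9.5]
[-0.74461564  1.05887245  0.18566603]
```

{"name": "step_arm", "arguments": {"increments": [{"offset": [0, 0, 0], "rot": [0, 0, 0.9], "fingers": 45}]}}

```text
time: 17.45
tcp_pos: [0.5437, 0.2029, 0.1509]
tcp_rot: [0.801, 0.599, -0.001, -0.0]
force: [-6.4, -4.3, 8.7]
opening: 0.0574
grip_force: 33.8
```

```bash
python3 - <<'E'
from h import *
plan([]); print(robot.sense()["moment"])
E
```

```text
t 17.45 p [0.5437 0.2029 0.1509] yaw -16.46 tilt z [-0.001  0.    -1.   ] q7 -0.42 F [-6.4 -4.3  8.7]
[-0.64619666  1.13610351  0.17748077]
```

{"name": "step_arm", "arguments": {"increments": [{"offset": [0, 0, 0], "rot": [0, 0, 0.9], "fingers": 45}, {"offset": [0, 0, 0], "rot": [0, 0, 0.9], "fingers": 45}]}}

```text
time: 17.7
tcp_pos: [0.5433, 0.2028, 0.1509]
tcp_rot: [0.842, 0.54, -0.001, -0.001]
force: [-8.8, -3.5, 11.9]
opening: 0.0576
grip_force: 34.0
```

```bash
python3 - <<'E'
from h import *
plan([]); print(robot.sense()["moment"])
E
```

```text
t 17.7 p [0.5433 0.2028 0.1509] yaw -24.7 tilt z [-0.002 -0.    -1.   ] q7 -0.54 F [-8.8 -3.5 11.9]
[-0.93109474  1.56974877  0.30138943]
```

{"name": "step_arm", "arguments": {"increments": [{"offset": [-0.09, -0.07, -0.1], "rot": [0, 0, 0.9], "fingers": 45}, {"offset": [0, 0, 0], "rot": [0, 0, 0.9], "fingers": 45}, {"offset": [0, 0, 0], "rot": [0, 0, 0.9], "fingers": 45}]}}

```text
time: 18.08
tcp_pos: [0.542, 0.2031, 0.1519]
tcp_rot: [0.895, 0.446, -0.0, -0.0]
force: [-0.1, -0.2, -1.7]
opening: 0.058
grip_force: 36.7
```

```bash
python3 - <<'E'
from h import *
plan([]); print(robot.sense()["moment"])
E
```

```text
t 18.075 p [0.542  0.2031 0.1519] yaw -37.03 tilt z [-0.     0.001 -1.   ] q7 -0.73 F [-0.1 -0.2 -1.7]
[0.15688217 0.09442187 0.14757128]
```

Side loads are gone. The turning moment stays at a steady low 0.15 N m well past 15°, so clockwise looks like the free way. I'll continue to about 82°.

{"name": "step_arm", "arguments": {"increments": [{"offset": [0, 0, 0], "rot": [0, 0, 1], "fingers": 45}, {"offset": [0, 0, 0], "rot": [0, 0, 1], "fingers": 45}, {"offset": [0, 0, 0], "rot": [0, 0, 1], "fingers": 45}, {"offset": [0, 0, 0], "rot": [0, 0, 1], "fingers": 45}, {"offset": [0, 0, 0], "rot": [0, 0, 1], "fingers": 45}, {"offset": [0, 0, 0], "rot": [0, 0, 1], "fingers": 45}, {"offset": [0, 0, 0], "rot": [0, 0, 1], "fingers": 45}, {"offset": [0, 0, 0], "rot": [0, 0, 1], "fingers": 45}]}}

```text
time: 19.08
tcp_pos: [0.5409, 0.2047, 0.1517]
tcp_rot: [0.99, 0.142, -0.001, -0.001]
force: [-4.0, 3.6, -1.7]
opening: 0.0576
grip_force: 36.7
```

{"name": "step_arm", "arguments": {"increments": [{"offset": [0, 0, 0], "rot": [0, 0, 1], "fingers": 45}, {"offset": [0, 0, 0], "rot": [0, 0, 0.7], "fingers": 45}, {"offset": [0, 0, 0], "rot": [0, 0, 0], "fingers": 45}]}}

```text
time: 19.45
tcp_pos: [0.5409, 0.2046, 0.1516]
tcp_rot: [0.997, 0.076, -0.001, -0.001]
force: [-3.9, 4.7, -0.4]
opening: 0.0578
grip_force: 36.6
```

{"name": "step_arm", "arguments": {"increments": [{"offset": [0, 0, -0.2], "rot": [0, 0, 0], "fingers": 45}, {"offset": [0, 0, -0.2], "rot": [0, 0, 0], "fingers": 45}]}}

```text
time: 19.7
tcp_pos: [0.5407, 0.2041, 0.1592]
tcp_rot: [0.997, 0.076, -0.001, -0.001]
force: [-4.8, 2.9, -3.9]
opening: 0.0577
grip_force: 36.4
```

```bash
python3 - <<'E'
from h import *
plan([]); print(robot.sense()["moment"])
E
```

```text
t 19.7 p [0.5407 0.2041 0.1592] yaw -81.29 tilt z [-0.003  0.001 -1.   ] q7 -1.38 F [-4.8  2.9 -3.9]
[ 0.65830426  0.73099244 -0.04654715]
```

It rose 7.6 mm with only 4 N, so the cap is free. I'll lift it on.

{"name": "step_arm", "arguments": {"increments": [{"offset": [0, 0, -0.4], "rot": [0, 0, 0], "fingers": 45}, {"offset": [0, 0, -0.5], "rot": [0, 0, 0], "fingers": 45}, {"offset": [0, 0, -0.6], "rot": [0, 0, 0], "fingers": 45}, {"offset": [0, 0, -0.7], "rot": [0, 0, 0], "fingers": 45}, {"offset": [0, 0, -0.4], "rot": [0, 0, 0], "fingers": 45}, {"offset": [0, 0, 0], "rot": [0, 0, 0], "fingers": 45}]}}

```text
time: 20.45
tcp_pos: [0.5426, 0.2026, 0.2124]
tcp_rot: [0.997, 0.075, 0.001, -0.0]
force: [0.0, -1.2, -0.9]
opening: 0.0574
grip_force: 36.9
```

```bash
python3 - <<'E'
from h import *
c=robot.camera("side"); cv2.imwrite("pics/side6.png",cv2.resize(c["frame"][60:260,150:410,::-1],None,fx=3,fy=3))
for d in robot.spot_point("side","dish")[:1]: print(np.round(world(c,d["at"]),4))
p=robot.sense()["tcp_pos"]
plan([(.581,.045,p[2],-81.3),(.581,.045,.14,-81.3)],lim=.8)
E
```

```text
[0.5803 0.0419 0.0008]
t 20.55 p [0.5421 0.2026 0.2115] yaw -81.4 tilt z [-0. -0. -1.] q7 -1.43 F [-0.8  0.4 -1.2]
0.07,0.73,0.00,-0.00 ; 0.07,0.73,0.00,-0.00 ; 0.07,0.73,0.00,-0.00 ; 0.07,0.73,0.00,-0.00 ; 0.07,0.73,0.00,-0.00 ; 0.07,0.73,0.00,-0.00 ; 0.07,0.73,0.00,-0.00 ; 0.07,0.73,0.00,-0.00
0.07,0.73,0.00,-0.00 ; 0.07,0.73,0.00,-0.00 ; 0.07,0.73,0.00,-0.00 ; 0.00,0.00,0.71,-0.00 ; 0.00,0.00,0.71,-0.00 ; 0.00,0.00,0.71,-0.00 ; 0.00,0.00,0.71,-0.00 ; 0.00,0.00,0.71,-0.00
```

View pics/side6.png

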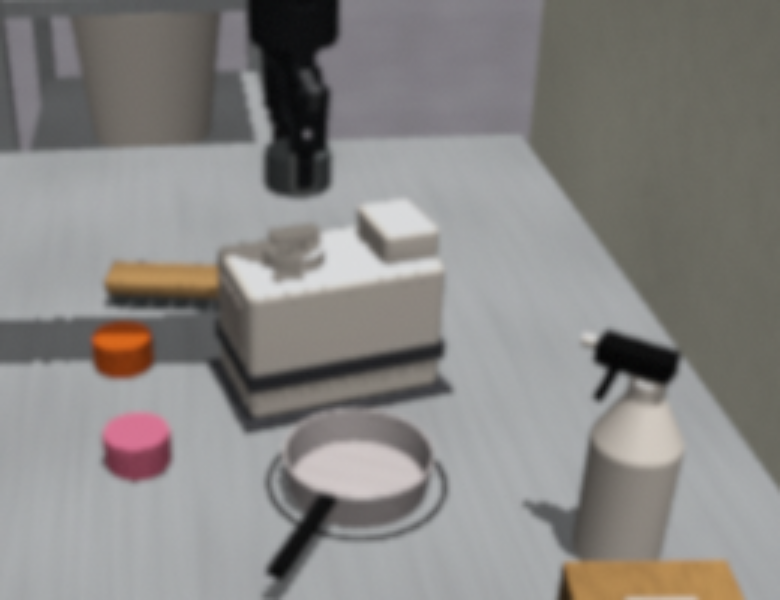

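The grey cap is in the fingers at (297,170), level and well clear of the bare neck at (295,245). The dish is still in its ring. Now I'll carry the cap over the dish.

{"name": "step_arm", "arguments": {"increments": [{"offset": [0.07, 0.73, 0], "rot": [0, 0, 0], "fingers": 45}, {"offset": [0.07, 0.73, 0], "rot": [0, 0, 0], "fingers": 45}, {"offset": [0.07, 0.73, 0], "rot": [0, 0, 0], "fingers": 45}, {"offset": [0.07, 0.73, 0], "rot": [0, 0, 0], "fingers": 45}, {"offset": [0.07, 0.73, 0], "rot": [0, 0, 0], "fingers": 45}, {"offset": [0.07, 0.73, 0], "rot": [0, 0, 0], "fingers": 45}, {"offset": [0.07, 0.73, 0], "rot": [0, 0, 0], "fingers": 45}, {"offset": [0.07, 0.73, 0], "rot": [0, 0, 0], "fingers": 45}]}}

```text
time: 21.55
tcp_pos: [0.571, 0.0878, 0.2117]
tcp_rot: [0.997, 0.075, 0.0, -0.0]
force: [-0.1, -0.3, -0.4]
opening: 0.0577
grip_force: 36.8
```

{"name": "step_arm", "arguments": {"increments": [{"offset": [0.07, 0.73, 0], "rot": [0, 0, 0], "fingers": 45}, {"offset": [0.07, 0.73, 0], "rot": [0, 0, 0], "fingers": 45}, {"offset": [0.07, 0.73, 0], "rot": [0, 0, 0], "fingers": 45}, {"offset": [0, 0, 0.7], "rot": [0, 0, 0], "fingers": 45}, {"offset": [0, 0, 0.7], "rot": [0, 0, 0], "fingers": 45}, {"offset": [0, 0, 0.7], "rot": [0, 0, 0], "fingers": 45}, {"offset": [0, 0, 0.7], "rot": [0, 0, 0], "fingers": 45}, {"offset": [0, 0, 0.6], "rot": [0, 0, 0], "fingers": 45}]}}

```text
time: 22.55
tcp_pos: [0.5812, 0.0463, 0.1425]
tcp_rot: [0.997, 0.075, -0.0, 0.0]
force: [-0.3, 0.4, -0.9]
opening: 0.0574
grip_force: 36.8
```

{"name": "step_arm", "arguments": {"increments": [{"offset": [0, 0, 0], "rot": [0, 0, 0], "fingers": 45}, {"offset": [0, 0, 0], "rot": [0, 0, 0], "fingers": 45}, {"offset": [0, 0, 0], "rot": [0, 0, 0], "fingers": 45}, {"offset": [0, 0, 0], "rot": [0, 0, 0], "fingers": 45}]}}

```text
time: 23.05
tcp_pos: [0.5817, 0.046, 0.1441]
tcp_rot: [0.997, 0.075, 0.0, -0.0]
force: [-0.5, -0.3, -0.9]
opening: 0.0575
grip_force: 36.8
```

```bash
python3 - <<'E'
from h import *
c=robot.camera("side"); cv2.imwrite("pics/side7.png",cv2.resize(c["frame"][60:260,150:410,::-1],None,fx=3,fy=3))
for t in ("dish","cap"):
  for d in robot.spot_point("side",t)[:4]: print(t,round(d["conf"],2),np.round(world(c,d["at"]),4))
plan([]); s=robot.sense(); print(s["opening"],s["grip_force"])
E
```

```text
dish 0.66 [ 0.5852  0.0411 -0.0024]
cap 0.77 [ 0.3924  0.0927 -0.0025]
cap 0.74 [ 0.375   0.2635 -0.001 ]
cap 0.71 [0.5829 0.0448 0.1378]
t 23.2 p [0.5815 0.0461 0.1439] yaw -81.41 tilt z [ 0.  0. -1.] q7 -1.09 F [ 1.   0.1 -0.7]
0.05780950070163782 36.8399953097105
```

View pics/side7.png

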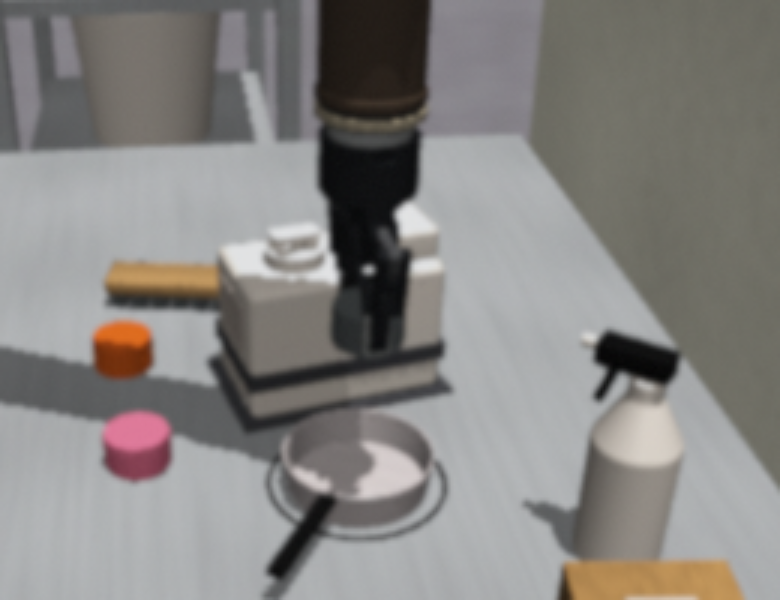

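The cap at (367,320) hangs level over the dish at (357,470). Its underside is about 14 cm above the bench, roughly 10 cm over the rim, and its centre is within about 5 mm of the dish's. I'm handing in.

```bash
python3 -c "
from bench import robot
print(robot.close_job())"
```

```text
the job is handed in; nothing more can be done
None
```

The job is handed in, with no verdict returned: the dish was slid into the work ring (about 4 mm off centre), and the cap, which came free clockwise, is held level about 10 cm above the dish's rim.

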